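# Slide the card terminal onto its tilted counter mount

### The job

Put the card terminal back on its counter mount with its screen end uppermost: enter the slide shoe on its back into the track at the open upper end, slide it down and press it gently but fully home until the spring catch clicks, then let go. Do not ram it or force the mount out of its set angle, and leave the mug and the bell where they stand.

Things in the scene. Friction and masses are not known exactly. Their poses are not given: they have to be found in the camera images.
- card_terminal: Black card terminal, 169 x 76 x 50 mm, 0.27 to 0.44 kg, on its back on the counter, raised 13 mm by a grey slide shoe under it. Origin: middle of its back. x: along it to the thick screen end (from x +10 to +84 mm: 76 wide, 50 high); keypad end at x -84 mm; y: across; z: out of the keypad side. Grasp across y near x -15 mm: 66 to 70 mm wide, about 36 mm high.
- shoe (a point): Centre of the shoe's underside, 13 mm below the terminal's origin, same axes. The shoe is a T: a flange 70 long (x -35 to +35 mm) x 46 wide x 5 mm thick (38 wide over the leading 6 mm at the -x end) on a neck 28 wide x 8 mm high (x -21 to +29) fixed to the terminal's back. The flange has a 20 mm wide window at x -25 to -9 mm for the catch.
- mount: Counter mount for the terminal, fixed to the counter: round dark foot, 128 mm across, and a post. Origin: centre of the foot's underside. 90 mm above it a stiff friction joint carries the tilted aluminium track head; it gives way if the upper end of the head is pushed square to its floor with more than about 40 N.
- mount_head: Track head, 134 mm long, 58 wide. Origin: the tilt axis, 18 mm below the track's floor. x: up the track, y: across, z: square to its floor, leaning 23 to 38 degrees from vertical to the robot's side. From x +22 down to the stop block the track is a T-slot 50 wide, 7 high inside, under lips 3.5 mm thick that leave a 34 mm slot.
- track_mouth (a point): Middle of the track's floor at its open upper end, axes as mount_head; the shoe enters along -x, terminal's x along the track's x. Above it (x 0 to +38 mm) the floor goes on as an open apron on which the shoe can be set down, with flared side guides 9 mm high, 50 mm apart at the mouth, 63 mm apart (72 mm over all) at their ends at x +25 mm.
- mount_catch (a joint): Depression of the polished spring catch standing up in the track's floor above the stop block, m: 0 = up (4.2 mm proud), 0.0042 = flush. The shoe's leading edge rides onto its ramp some 24 mm before home and must be pressed over it with 5 to 12 N; at home it springs up into the shoe's window and locks it. Let go earlier, the terminal stays short of home.
- mount_pins (a joint): How far the two sprung charging pins of the stop block are pushed in, m: 0 = free, 3 mm out of the block's upper face; 0.003 = fully in. The latched shoe keeps them pushed in 1 to 3 mm. The block closes the track's lower end; it is clamped where the staff set it, the point shoe at home lying 15 to 45 mm down the track from track_mouth. Where exactly is not reported: feel for it.
- receipt_printer: Dark receipt printer fixed between the terminal and the mount, 190 (x) x 145 (y) x 86 mm high; over its far half (from 0 to 130 mm beyond its origin in x) the open cover stands up to 220 mm above the counter. Origin: centre of its underside. Pass above it or in front of it.
- mug_used: Orange mug, 80 x 112 x 94 mm, standing between the terminal and the mount. Origin: centre of its underside. To be left alone.
- service_bell: Counter bell, 85 mm across, 61 mm high, behind the mount. Origin: centre of its underside. To be left alone.

How it is judged:
On the way:
1. the shoe is inside the track through its open upper end, not yet home (x of shoe in the frame of track_mouth between -0.009 and 0.02 m and y of shoe in the frame of track_mouth between -0.005 and 0.005 m and z of shoe in the frame of track_mouth between -0.004 and 0.006 m), for 0.05 s.
At the end, for the whole second after the job is handed in: The shoe is in the track at the stop block (11 to 49 mm below the mouth; 4 mm across and in height, 0.12 rad), catch up in its window (under 1.5 mm down), pins pushed in (over 0.7 mm); terminal released, at rest; mount angle (10 mm at the mouth), mug and bell (20 mm) undisturbed (x of shoe in the frame of track_mouth between -0.049 and -0.011 m and y of shoe in the frame of track_mouth between -0.004 and 0.004 m and z of shoe in the frame of track_mouth between -0.002 and 0.004 m and angle between the x axis of shoe and the x axis of track_mouth, either way round below 0.12 rad and angle between the z axis of shoe and the z axis of track_mouth, either way round below 0.12 rad and value of joint mount_catch below 0.0015 m and value of joint mount_pins above 0.0007 m and linear speed of card_terminal below 0.02 m/s); the robot touches nothing.
It fails at once if the mount's head is forced out of its set angle (the mouth of its track shifts by more than 10 mm) (distance of track_mouth from where it was at the start of the episode above 0.01 m).
It fails at once if the mug is shifted by more than 20 mm (distance of mug_used from where it was at the start of the episode above 0.02 m).
It fails at once if the bell is shifted by more than 20 mm (distance of service_bell from where it was at the start of the episode above 0.02 m).
It fails at once if the terminal is rammed into the mount (over 50 N between them) (contact force between card_terminal and mount_head above 50 N).
It also fails if it takes over 48 s, if anything falls off the work surface, if the arm or the gripper's body presses on something with over 40 N, if the wrist force passes 120 N, or if a joint passes its speed limit or range.

### The arm

A 6-joint arm with a two-finger parallel gripper is mounted at the origin on a cart in front of the work surface, level with it; the furniture and walls round the work are solid. World frame = base frame: x ahead of the robot, y to its left, z up, the work surface at z = 0. Lengths are in m, angles in rad, forces in N, time in s.
With the tool pointing down it reaches from about 0.25 to 0.725 m from the base axis. Payload 4 kg.
Tool frame: the origin (TCP) lies on the centre line of the jaws, within the pads' length; the fingertips stand 17 mm ahead of it and the grasp point (between the pads) lies 2 mm behind it; z points along the fingers, y is the line along which they close (so a half turn about z gives the same grasp; the last joint's range is limited). The gripper opens to 85 mm and grips with 20 to 120 N. Pads are 22 mm wide; open, the fingers measure 114 mm over their backs; the gripper's body (76 mm by 85 mm) begins 54 mm behind the grasp point. The pads swing forward as they close: fully open they stand 13 mm farther back than shut.
Start: joints at [0, 0.241, 0.005, 1.335, 0, 1.571], TCP at [0.5, -0, 0.248] pointing down, gripper open.
Joint ranges: [-2.72, 2.72], [-1.05, 1.87], [-1.09, 1.28], [-1.99, 2.15], [-1.42, 1.44], [-3.14, 3.14]. Speed limits (rad/s): [2.79, 2.79, 3.14, 3.14, 3.14, 3.14].

### API

Orientations are given as a unit quaternion [x, y, z, w].
In Python, from workcell import get_obs, imaging, order gives the robot as it stands.
- The arm moves only by the tool apply_moves, never from a script. Its argument "targets" is a list that holds one entry, the list of rows, each a list of 5 numbers: the shift along the world's x, y, z in units of 40 mm (1.0 is 40 mm), then the turn about the world's z in degrees, then the gripper command: -1 is shut, 1 is fully open, values between are in proportion. In form: [[[dx, dy, dz, turn, fingers], ...]]. A call has 1 to 8 rows; each row shifts and turns the commanded pose from where the row before left it; what a row does not reach is not made up. A row lasts 1/12 s, in which the tool goes at most 41.7 mm and 7.16 degrees, less where a joint would pass 70% of its speed; a pose out of reach is approached as far as the arm can. A call is refused whole if a number of a shift passes 1 or a number of a turn 7.16, either way. A call with a gripper value outside its range is refused whole. The fingers move at their own pace and stop on an object; the grip force is fixed at half the most. Time passes only in rows, so rows that do not move let the fingers close. It gives the time, the measured TCP pose, the force, the opening and the grip force at its end, in the units of the state.
- get_obs(): the state, without advancing time (a new reading comes with each control period).
- imaging.camera(name): name is "scene" or "side" or "wrist"; returns (picture, depth): 384x512x3 uint8, blue, green, red; 384x512 float32, m along the optical axis (not along the pixel's ray), 0 where there is no reading.
- imaging.get_calibration(name): a dict with "camera_matrix" (3x3 intrinsics, pixels), "eye" and "rotation" of the camera in the world; the wrist camera has in their place "hand_eye" (4x4, takes a point from camera to tool coordinates, whose origin is the TCP and whose axes are the flange's). Camera axes: x right, y down, z forward; pixel columns grow to the right and rows downward; lengths in m; the calibration is good to about 2 mm. A picture is of the moment at which its call begins: read the wrist's pose just before it. get_calibration takes no time and is no camera call.
- order.job_done(): hands the job in; it is judged then, once.
The state is a dict: "clock": time; "joint_pos": joint angles; "joint_vel": joint speeds; "tau": joint torques, N m; "eef_pos": TCP position; "tool_rot": TCP orientation; "ft_force": force on the tool from outside, world axes, zero at the start; "ft_torque": the same for the moment, N m; "grip_width": finger opening in m; "grasp_force": force on a finger pad.
Only numpy, scipy, OpenCV 4.12 (cv2) and the standard library are available. Lean on these libraries where they do the work, as an engineer would, in place of code of your own. Each camera call takes 0.05 s, during which the arm holds its last target. There are 200 camera calls.

## Working session

There is one attempt and no reset: what is moved stays moved. The work goes in short steps, Python scripts to look and compute and a tool call to move; the robot and the scene stay as the last step left them, time stands still between calls to the robot, and variables do not carry over. Pictures are saved under pics/ and viewed, at most 10 in all, crops included, and the job is handed in when it is done.

Besides the shell and the picture viewer there is one more tool, called after "Request:" as name([rows], argument=value, ...), one row to a line, values as JSON. apply_moves: Moves the arm, as the interface text tells. Its arguments: {"type":"object","properties":{"targets":{"type":"array","items":{"type":"array","items":{"type":"array","items":{"type":"number"}}}}},"required":["targets"]}

```bash
mkdir -p pics; cat > h.py <<'E'
import numpy as np, cv2, json
from workcell import get_obs, imaging, order
from scipy.spatial.transform import Rotation as R
def cam(n):
    o=get_obs(); c=imaging.get_calibration(n); im,d=imaging.camera(n)
    K=np.array(c["camera_matrix"])
    if "hand_eye" in c:
        H=np.array(c["hand_eye"]); T=np.eye(4); T[:3,:3]=R.from_quat(o["tool_rot"]).as_matrix(); T[:3,3]=o["eef_pos"]; T=T@H
        Rm,e=T[:3,:3],T[:3,3]
    else: Rm,e=np.array(c["rotation"]),np.array(c["eye"])
    return im,d,K,Rm,e
def cloud(d,K,Rm,e):
    v,u=np.mgrid[:d.shape[0],:d.shape[1]]
    p=np.stack([(u-K[0,2])/K[0,0]*d,(v-K[1,2])/K[1,1]*d,d],-1)@Rm.T+e
    p[d<=0]=np.nan
    return p
E
python3 - <<'E'
from h import *
o=get_obs(); print({k:np.round(v,3).tolist() for k,v in o.items()})
ims=[]
for n in ("scene","side"):
    im,d,K,Rm,e=cam(n); np.savez(n,im=im,d=d,K=K,R=Rm,e=e); cv2.imwrite(f"pics/{n}0.png",im); print(n,e.round(3),Rm.round(2).tolist(),(d>0).mean())
E
```

```text
{'clock': 0.0, 'joint_pos': [-0.0, 0.241, 0.004, 1.335, -0.0, 1.571], 'joint_vel': [0.001, -0.0, -0.0, -0.001, -0.001, -0.0], 'tau': [0.001, -37.232, 25.241, 0.017, 0.0, 0.0], 'eef_pos': [0.499, -0.0, 0.247], 'tool_rot': [0.707, 0.707, -0.001, -0.001], 'ft_force': [-0.073, -0.595, -0.897], 'ft_torque': [0.033, 0.001, 0.027], 'grasp_force': 0.0, 'grip_width': 0.085}
scene [ 0.048 -0.588  0.811] [0.87, -0.34, 0.14, -0.34] 0.9962361653645834
side [0.363 0.609 0.484] [-0.09, 0.85, -0.51, 0.06] 0.9756673177083334
```

View pics/scene0.png

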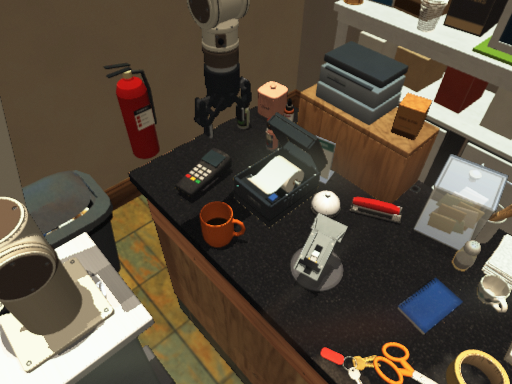

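View pics/side0.png

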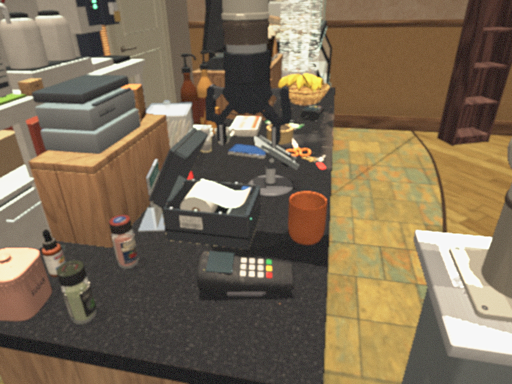

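Scene view: terminal at about (205,173), orange mug (218,225), printer (285,180), bell (326,203), mount head (323,245). Side view: terminal at (245,275), mount (275,160). Rotations are quaternions; now the point clouds.

```bash
sed -i 's/Rm,e=np.array(c\["rotation"\]),/Rm,e=R.from_quat(c["rotation"]).as_matrix(),/' h.py
python3 - <<'E'
from h import *
def load(n):
    z=np.load(n+".npz"); return z["im"],cloud(z["d"],z["K"],R.from_quat(z["R"]).as_matrix(),z["e"])
for n in("scene","side"):
    im,p=load(n)
    for nm,uv in dict(scene=dict(term=(205,173),mugrim=(217,208),head=(323,240),headtop=(335,222),foot=(310,275),bell=(326,200),table=(250,280)),side=dict(term=(245,262),table=(150,310),printer=(210,225)))[n].items():
        print(n,nm,p[uv[1],uv[0]].round(3))
    # terminal: points above table, in neighbourhood
    t=p[(205,173)[1],205] if n=="scene" else p[262,245]
    m=(p[...,2]>.02)&(np.linalg.norm(p[...,:2]-t[:2],axis=-1)<.12)&(p[...,2]<.09)
    nlab,lab=cv2.connectedComponents(m.astype(np.uint8)); m=lab==(lab[173,205] if n=="scene" else lab[262,245])
    q=p[m]; r=cv2.minAreaRect(q[:,:2].astype(np.float32)); print("term",r,m.sum(),np.percentile(q[:,2],[5,50,95]).round(3))
    hi=q[q[:,2]>np.percentile(q[:,2],90)]; print("hi mean",hi.mean(0).round(3),"mean",q.mean(0).round(3))
    if n=="scene":
        h=p[240,323]
        m=(p[...,2]>.075)&(np.linalg.norm(p[...,:2]-h[:2],axis=-1)<.12)
        nlab,lab=cv2.connectedComponents(m.astype(np.uint8)); m=lab==lab[240,323]; q=p[m]
        print("head",len(q),q.min(0).round(3),q.max(0).round(3),cv2.minAreaRect(q[:,:2].astype(np.float32)))
        c=q.mean(0); U,S,V=np.linalg.svd(q-c,full_matrices=False); print(c.round(3),V.round(3),(S/len(q)**.5).round(4))
        np.save("headpts.npy",q)
        # foot: mid grey, low
        m=(p[...,2]<.03)&(p[...,2]>.004)&(np.linalg.norm(p[...,:2]-h[:2],axis=-1)<.13)
        f=p[m]; print("foot",len(f),cv2.minEnclosingCircle(f[:,:2].astype(np.float32)),np.percentile(f[:,2],[5,50,95]).round(3))
        cv2.imwrite("pics/crop1.png",cv2.resize(im[190:300,270:370],None,fx=5,fy=5,interpolation=cv2.INTER_CUBIC))
E
```

```text
scene term [0.483 0.081 0.048]
scene mugrim [ 0.417 -0.056  0.068]
scene head [ 0.511 -0.315  0.109]
scene headtop [ 0.548 -0.313  0.14 ]
scene foot [ 0.446 -0.342  0.068]
scene bell [ 0.659 -0.211  0.045]
scene table [ 0.369 -0.233 -0.   ]
term ((0.48768365383148193, 0.09842164814472198), (0.17144960165023804, 0.07641666382551193), 8.996143341064453) 1357 [0.027 0.046 0.062]
hi mean [0.549 0.108 0.062] mean [0.487 0.088 0.046]
head 1595 [ 0.432 -0.36   0.076] [ 0.559 -0.271  0.143] ((0.4962781071662903, -0.31899312138557434), (0.11603441834449768, 0.07152754068374634), 15.496661186218262)
[ 0.502 -0.317  0.111] [[-0.839 -0.219 -0.498]
 [-0.253  0.967  0.001]
 [ 0.482  0.127 -0.867]] [0.0351 0.0188 0.0045]
foot 1022 ((0.5109598636627197, -0.3159806728363037), 0.1293628066778183) [0.005 0.008 0.011]
side term [0.49  0.085 0.048]
side table [0.638 0.186 0.001]
side printer [ 0.587 -0.013  0.055]
term ((0.4876613914966583, 0.09784594178199768), (0.16957098245620728, 0.07089719921350479), 13.088726043701172) 3286 [0.026 0.046 0.062]
hi mean [0.552 0.11  0.062] mean [0.49  0.113 0.046]
```

View pics/crop1.png

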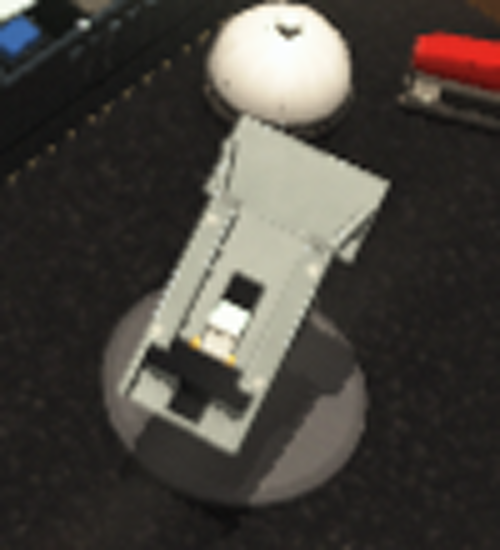

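The crop shows the mount clearly: apron top edge from (245,115) to (390,183), mouth near (215,210)–(325,250), catch (230,310) and stop block (200,360). One more measurement: head frame, printer front and terminal profile.

```bash
python3 - <<'E'
from h import *
from scipy.optimize import least_squares
z=np.load("scene.npz"); im=z["im"]; Rm=R.from_quat(z["R"]).as_matrix(); K=z["K"]; e=z["e"]; p=cloud(z["d"],K,Rm,e)
f=lambda a:(270+a[0]/5,190+a[1]/5)
def poly(pts):
    m=np.zeros(im.shape[:2],np.uint8); cv2.fillPoly(m,[np.int32(np.round(pts))],1); return m>0
ap=poly([f(a) for a in [(245,135),(365,190),(325,235),(230,195)]])
q=p[ap]; c=q.mean(0); n=np.linalg.svd(q-c)[2][2]; n*=np.sign(n[2]); print("apron n",n.round(3),"tilt",np.degrees(np.arccos(n[2])).round(1),len(q),"az",np.degrees(np.arctan2(-n[1],-n[0])).round(1))
def ray(uv,n,c):
    d=Rm@np.linalg.solve(K,np.array([uv[0],uv[1],1.])); return e+d*((c-e)@n)/(d@n)
P={k:ray(f(v),n,c) for k,v in dict(tl=(245,115),tr=(390,183),ml=(230,207),mr=(322,250),pinl=(193,342),pinr=(232,360)).items()}
for k,v in P.items(): print(k,v.round(4))
y=P["tl"]-P["tr"]; print("top width",np.linalg.norm(y),"az from y",np.degrees(np.arctan2(-y[0],y[1])).round(1))
az=np.arctan2(-n[1],-n[0]); x=np.cross(y/np.linalg.norm(y),n); print("x",x.round(3))
top=(P["tl"]+P["tr"])/2; mm=(P["ml"]+P["mr"])/2; print("mouth from top",(top-.038*x).round(4),"from corners",mm.round(4),"pin x",((P["pinl"]+P["pinr"])/2-mm)@x)
# foot
m=(np.abs(p[...,2]-.008)<.004)&(np.linalg.norm(p[...,:2]-[.49,-.32],axis=-1)<.11)
nl,lab,st,_=cv2.connectedComponentsWithStats(m.astype(np.uint8)); m=lab==1+np.argmax(st[1:,4])
hull=cv2.convexHull(p[m][:,:2].astype(np.float32))[:,0]; s=least_squares(lambda v:np.hypot(*(hull-v).T)-.064,hull.mean(0),loss="soft_l1",f_scale=.002); print("foot",s.x.round(4),np.abs(s.fun).mean(),np.percentile(p[m][:,2],[10,90]))
o=np.array([*s.x,.09]); print("mouth from foot",(o+.018*n+.022*x).round(4))
# printer: height map
pp=p[(p[...,2]>.03)]
for name in("scene","side"):
    zz=np.load(name+".npz"); a=cloud(zz["d"],zz["K"],R.from_quat(zz["R"]).as_matrix(),zz["e"])
    a=a[(a[...,2]>.07)&(a[...,2]<.1)&(a[...,0]>.48)&(a[...,0]<.75)&(a[...,1]>-.17)&(a[...,1]<.06)]
    a=a[np.abs(a[:,2]-.086)<.004]; r=cv2.minAreaRect(a[:,:2].astype(np.float32)); print(name,"printer",r,a.min(0).round(3),a.max(0).round(3))
# terminal profile (side)
C=np.array([.4877,.098]); t=np.radians(10); ux=np.array([np.cos(t),np.sin(t)]); uy=np.array([-ux[1],ux[0]])
a=p.reshape(-1,3); a=a[a[:,2]>.02]; l=(a[:,:2]-C)@ux; w=(a[:,:2]-C)@uy
for lo in range(-90,90,15):
    s=(l*1e3>lo)&(l*1e3<lo+15)&(abs(w)<.025); print(lo,np.median(a[s,2]).round(3) if s.sum() else None,end="; ")
E
```

```text
Traceback (most recent call last):
numpy.linalg.LinAlgError: SVD did not converge
```

Request:
apply_moves([
  [[0,0.3,0,-7,1],[0,0.3,0,-7,1]],
])

```text
clock: 0.27
eef_pos: [0.4996, 0.0238, 0.2477]
tool_rot: [0.79, 0.613, -0.001, -0.0]
ft_force: [-0.5, 0.4, 0.3]
grip_width: 0.0856
grasp_force: 0.0
```

```bash
cat > m.py <<'E'
from h import *
from scipy.optimize import least_squares
print("q",get_obs()["joint_pos"].round(3) if hasattr(get_obs()["joint_pos"],"round") else get_obs()["joint_pos"])
z=np.load("scene.npz"); im=z["im"]; Rm=R.from_quat(z["R"]).as_matrix(); K=z["K"]; e=z["e"]; p=cloud(z["d"],K,Rm,e)
f=lambda a:(270+a[0]/5,190+a[1]/5)
m=np.zeros(im.shape[:2],np.uint8); cv2.fillPoly(m,[np.int32(np.round([f(a) for a in [(245,135),(365,190),(325,235),(230,195)]]))],1)
q=p[m>0]; q=q[np.isfinite(q[:,0])]; print("spread",len(q),q.min(0).round(3),q.max(0).round(3))
med=lambda q:(q.mean(0),np.linalg.svd(q-q.mean(0))[2][2])
c,n=med(q); r=abs((q-c)@n); c,n=med(q[r<=np.percentile(r,80)]); n=n*np.sign(n[2]); print("apron n",n.round(3),"tilt",np.degrees(np.arccos(n[2])).round(1),"az",np.degrees(np.arctan2(-n[1],-n[0])).round(1),"res",np.std((q-c)@n))
def ray(uv,n,c):
    d=Rm@np.linalg.solve(K,np.array([uv[0],uv[1],1.])); return e+d*((c-e)@n)/(d@n)
P={k:ray(f(v),n,c) for k,v in dict(tl=(245,115),tr=(390,183),ml=(230,207),mr=(322,250),pinl=(193,342),pinr=(232,360)).items()}
for k,v in P.items(): print(k,v.round(4))
y=P["tl"]-P["tr"]; print("top width",np.linalg.norm(y),"az from y",np.degrees(np.arctan2(-y[0],y[1])).round(1))
x=np.cross(y/np.linalg.norm(y),n); print("x",x.round(3))
top=(P["tl"]+P["tr"])/2; mm=(P["ml"]+P["mr"])/2; print("mouth from top",(top-.038*x).round(4),"from corners",mm.round(4),"pin x",((P["pinl"]+P["pinr"])/2-mm)@x)
m=(np.abs(p[...,2]-.008)<.004)&(np.linalg.norm(p[...,:2]-[.49,-.32],axis=-1)<.11)
nl,lab,st,_=cv2.connectedComponentsWithStats(m.astype(np.uint8)); m=lab==1+np.argmax(st[1:,4])
hull=cv2.convexHull(p[m][:,:2].astype(np.float32))[:,0]; s=least_squares(lambda v:np.hypot(*(hull-v).T)-.064,hull.mean(0),loss="soft_l1",f_scale=.002); print("foot",s.x.round(4),np.abs(s.fun).mean(),np.percentile(p[m][:,2],[10,90]))
o=np.array([*s.x,.09]); print("mouth from foot",(o+.018*n+.022*x).round(4))
for name in("scene","side"):
    zz=np.load(name+".npz"); a=cloud(zz["d"],zz["K"],R.from_quat(zz["R"]).as_matrix(),zz["e"])
    a=a[(a[...,2]>.07)&(a[...,2]<.1)&(a[...,0]>.48)&(a[...,0]<.75)&(a[...,1]>-.17)&(a[...,1]<.06)]
    a=a[np.abs(a[:,2]-.086)<.004]; print(name,"printer",cv2.minAreaRect(a[:,:2].astype(np.float32)),a.min(0).round(3),a.max(0).round(3))
C=np.array([.4877,.098]); t=np.radians(10); ux=np.array([np.cos(t),np.sin(t)]); uy=np.array([-ux[1],ux[0]])
a=p.reshape(-1,3); a=a[a[:,2]>.02]; l=(a[:,:2]-C)@ux; w=(a[:,:2]-C)@uy
for lo in range(-90,90,15):
    s=(l*1e3>lo)&(l*1e3<lo+15)&(abs(w)<.025); print(lo,np.median(a[s,2]).round(3) if s.sum() else None,end="; ")
E
python3 m.py
```

```text
q [ 0.048  0.242  0.006  1.335 -0.     1.87 ]
spread 312 [ 0.508 -0.334  0.118] [ 0.553 -0.278  0.138]
apron n [-0.54  -0.149  0.828] tilt 34.1 az 15.4 res 0.0021809116397843694
tl [ 0.5412 -0.2726  0.1403]
tr [ 0.5591 -0.3403  0.1398]
ml [ 0.5122 -0.2928  0.1178]
mr [ 0.5242 -0.3354  0.1179]
pinl [ 0.4667 -0.3167  0.0838]
pinr [ 0.4722 -0.3346  0.0841]
top width 0.0700706681185279 az from y 14.8
x [0.802 0.208 0.56 ]
mouth from top [ 0.5197 -0.3144  0.1188] from corners [ 0.5182 -0.3141  0.1178] pin x -0.0604828979289653
foot [ 0.5089 -0.315 ] 0.0008483241689677731 [0.00577679 0.01048353]
mouth from foot [ 0.5169 -0.3131  0.1172]
scene printer ((0.6028900146484375, -0.08200879395008087), (0.146579310297966, 0.1941036432981491), 89.45658874511719) [ 0.505 -0.155  0.082] [ 0.7   -0.008  0.09 ]
side printer ((0.6019852757453918, -0.0829649567604065), (0.14864720404148102, 0.19129742681980133), 89.74406433105469) [ 0.506 -0.157  0.082] [ 0.698 -0.008  0.09 ]
-90 0.035; -75 0.041; -60 0.043; -45 0.045; -30 0.046; -15 0.047; 0 0.049; 15 0.052; 30 0.059; 45 0.061; 60 0.062; 75 0.062;
```

Mouth ≈ (0.518, −0.314, 0.118), azimuth 14.8°, tilt ≈ 34°, three estimates agreeing within 2 mm; printer top at 86 mm, x 0.506–0.700. Going above the terminal for a close look.

Request:
apply_moves([
  [[-0.1,0.22,0,7.16,1],[-0.1,0.22,0,7.16,1],[-0.1,0.22,0,7.16,1],[-0.1,0.22,0,7.16,1],[-0.1,0.22,0,7.16,1],[-0.1,0.22,0,7.16,1],[-0.1,0.22,0,7.16,1],[-0.05,0.24,0,7.16,1]],
])

```text
clock: 0.93
eef_pos: [0.4692, 0.0955, 0.2479]
tool_rot: [0.394, 0.919, -0.0, -0.001]
ft_force: [0.5, 0.1, 0.5]
grip_width: 0.0854
grasp_force: 0.0
```

Request:
apply_moves([
  [[0,0,-0.2,7.16,1],[0,0,-0.2,7.16,1],[0,0,-0.2,7.16,1],[0,0,-0.2,7.16,1],[0,0,0,7.16,1],[0,0,0,7.16,1],[0,0,0,7.16,1],[0,0,0,6.6,1]],
])

```text
clock: 1.6
eef_pos: [0.4696, 0.0951, 0.2157]
tool_rot: [-0.09, 0.996, -0.0, -0.001]
ft_force: [0.4, -0.3, -0.2]
grip_width: 0.0854
grasp_force: 0.0
```

```bash
cat > look.py <<'E'
from h import *
import sys
o=get_obs(); print("q",np.round(o["joint_pos"],2),"p",np.round(o["eef_pos"],4),"yaw_y",round(np.degrees(2*np.arctan2(o["tool_rot"][1],o["tool_rot"][0]))-90,1))
im,d,K,Rm,e=cam("wrist"); p=cloud(d,K,Rm,e); cv2.imwrite(f"pics/{sys.argv[1]}.png",im); np.savez(sys.argv[1],im=im,p=p)
E
python3 look.py w1; python3 - <<'E'
from h import *
p=np.load("w1.npz")["p"]; 
a=p.reshape(-1,3); a=a[(a[:,2]>.02)&(a[:,2]<.07)&(np.hypot(a[:,0]-.488,a[:,1]-.098)<.11)]
r=cv2.minAreaRect(a[:,:2].astype(np.float32)); print(r,len(a))
e=np.load("w1.npz")["im"]
E
```

```text
q [ 0.2   0.22 -0.11  1.24 -0.    0.02] p [0.4696 0.0951 0.2157] yaw_y 100.3
((0.4961284399032593, 0.061006899923086166), (0.17055708169937134, 0.14353634417057037), 13.070652961730957) 11939
```

View pics/w1.png

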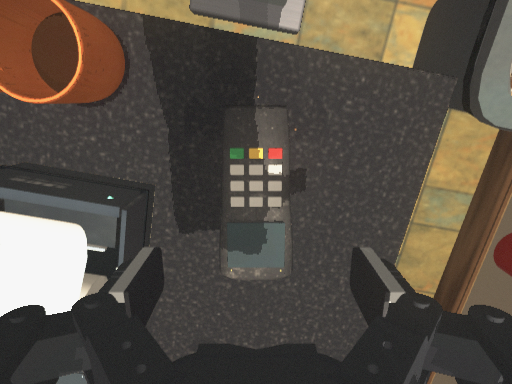

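The terminal lies upright in the wrist image, from (223,107) to (292,278), screen end toward the bottom of the image (away from the robot), aligned with the jaws.

```bash
python3 - <<'E'
from h import *
p=np.load("w1.npz")["p"]; m=(p[...,2]>.022)&(p[...,2]<.07)
nl,lab=cv2.connectedComponents(m.astype(np.uint8)); m=lab==lab[190,256]; a=p[m]
r=cv2.minAreaRect(a[:,:2].astype(np.float32)); print(r,len(a),a.min(0).round(3),a.max(0).round(3))
t=np.radians(r[2]%90 if r[2]%90<45 else r[2]%90-90); ux=np.array([np.cos(t),np.sin(t)]); print("grasp at -18:",(np.array(r[0])-.018*ux).round(4),np.degrees(t))
E
```

```text
((0.4877961277961731, 0.09710870683193207), (0.16846394538879395, 0.07484135776758194), 10.301589012145996) 11935 [0.4   0.053 0.027] [0.576 0.148 0.066]
grasp at -18: [0.4701 0.0939] 10.301589012145996
```

Request:
apply_moves([
  [[0,-0.03,-0.6,0,1],[0,0,-0.6,0,1],[0,0,-0.6,0,1],[0,0,-0.6,0,1],[0,0,-0.6,0,1],[0,0,-0.6,0,1],[0,0,-0.6,0,1],[0,0,-0.15,0,1]],
])

```text
clock: 2.32
eef_pos: [0.4669, 0.0934, 0.0387]
tool_rot: [-0.086, 0.996, -0.0, -0.004]
ft_force: [-0.8, -0.2, -0.7]
grip_width: 0.0853
grasp_force: 0.0
```

Request:
apply_moves([
  [[0,0,0,0,-1],[0,0,0,0,-1],[0,0,0,0,-1],[0,0,0,0,-1],[0,0,0,0,-1],[0,0,0,0,-1]],
])

```text
clock: 2.82
eef_pos: [0.4706, 0.0941, 0.0434]
tool_rot: [-0.087, 0.996, 0.0, 0.001]
ft_force: [-2.3, -1.0, 3.6]
grip_width: 0.0632
grasp_force: 66.4
```

Held (66 N). The tool can't pitch, so I'll pre-tilt the terminal by pivoting it in the pads against the fixed printer's side edge. First lift and turn it toward −y.

Request:
apply_moves([
  [[0,0,0.4,0,-1],[0,0,0.5,0,-1],[0,0,0.6,0,-1],[0,0,0.6,0,-1],[0,0,0.6,0,-1],[0,0,0.4,0,-1],[0,0,0.3,-4,-1],[0,0,0,-5,-1]],
])

```text
clock: 3.48
eef_pos: [0.4719, 0.0944, 0.1814]
tool_rot: [-0.007, 1.0, 0.001, 0.003]
ft_force: [1.3, 0.1, -4.0]
grip_width: 0.0631
grasp_force: 66.6
```

Request:
apply_moves([
  [[0,0,0,-7,-1],[0,0,0,-7,-1],[0,0,0,-7,-1],[0,0,0,-7,-1],[0,0,0,-7,-1],[0,0,0,-7,-1],[0,0,0,-7,-1],[0,0,0,-7,-1]],
])

```text
clock: 4.15
eef_pos: [0.4699, 0.094, 0.1782]
tool_rot: [0.465, 0.886, 0.0, -0.0]
ft_force: [0.3, -0.5, -3.3]
grip_width: 0.0632
grasp_force: 66.6
```

Request:
apply_moves([
  [[0.2,0,0,-7,-1],[0.35,0,0,-7,-1],[0.35,0,0,-7,-1],[0.35,-0.2,0,-7,-1],[0.35,-0.2,0,-7,-1],[0.3,-0.2,0,-0.3,-1],[0.1,-0.1,0,0,-1],[0,0,0,0,-1]],
])

```text
clock: 4.82
eef_pos: [0.5506, 0.0652, 0.1779]
tool_rot: [0.709, 0.705, -0.0, -0.0]
ft_force: [-0.3, -0.5, -3.3]
grip_width: 0.0631
grasp_force: 66.6
```

Request:
apply_moves([
  [[0,0,-0.4,0,-1],[0,0,-0.4,0,-1],[0,0,-0.3,0,-1],[0,0,-0.2,0,-1],[0,0,-0.1,0,-1],[0,0,-0.1,0,-1],[0,0,-0.1,0,-1],[0,0,-0.05,0,-1]],
])

```text
clock: 5.48
eef_pos: [0.5504, 0.0666, 0.1129]
tool_rot: [0.709, 0.705, 0.001, 0.0]
ft_force: [-1.1, 2.1, 0.8]
grip_width: 0.0631
grasp_force: 68.0
```

Request:
apply_moves([
  [[0,0,-0.05,0,-1],[0,0,-0.05,0,-1],[0,0,-0.05,0,-1],[0,0,-0.05,0,-1]],
])

```text
clock: 5.82
eef_pos: [0.5511, 0.0667, 0.1053]
tool_rot: [0.709, 0.706, 0.002, 0.001]
ft_force: [0.7, 3.2, 3.0]
grip_width: 0.0628
grasp_force: 66.0
```

Request:
apply_moves([
  [[0,0,-0.1,0,-1],[0,0,-0.1,0,-1],[0,0,-0.1,0,-1],[0,0,-0.1,0,-1],[0,0,-0.1,0,-1],[0,0,-0.1,0,-1],[0,0,0,0,-1]],
])

```text
clock: 6.4
eef_pos: [0.5498, 0.0656, 0.0791]
tool_rot: [0.709, 0.705, -0.001, -0.0]
ft_force: [2.6, 3.0, 0.3]
grip_width: 0.0628
grasp_force: 65.1
```

```bash
python3 - <<'E'
from h import *
im,d,K,Rm,e=cam("side"); p=cloud(d,K,Rm,e); cv2.imwrite("pics/tilt1.png",cv2.resize(im[150:384,100:400],None,fx=2.2,fy=2.2)); np.savez("tilt1",im=im,p=p)
E
```

```text
(no output)
```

View pics/tilt1.png

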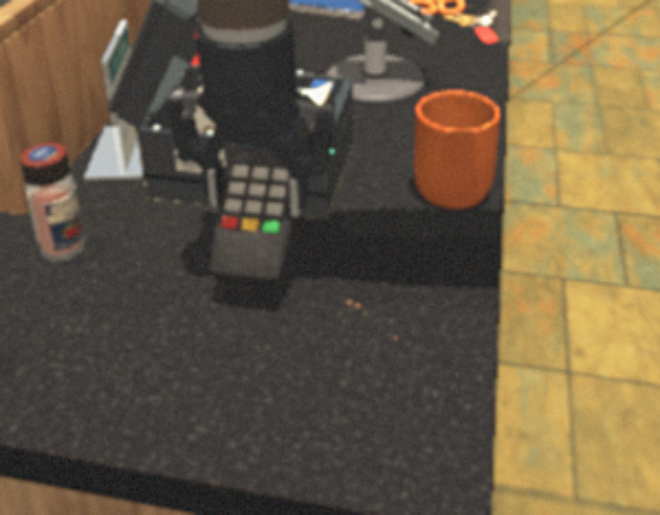

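The terminal now leans in the pads, screen end toward the printer and up, keypad at crop (255,195). Measuring its tilt from the keypad plane.

```bash
python3 - <<'E'
from h import *
p=np.load("tilt1.npz")["p"]
m=np.zeros(p.shape[:2],np.uint8); cv2.fillPoly(m,[np.int32([[100+x/2.2,150+y/2.2] for x,y in [(226,175),(290,175),(283,268),(222,268)]])],1)
q=p[m>0]; q=q[np.isfinite(q[:,0])]
for _ in range(3):
    c=q.mean(0); n=np.linalg.svd(q-c)[2][2]; r=abs((q-c)@n); q=q[r<2.5*r.std()+1e-3]
n*=np.sign(n[2]); print(len(q),c.round(3),n.round(3),"surface tilt",np.degrees(np.arctan2(n[1],n[2])).round(1),"roll",np.degrees(np.arctan2(n[0],n[2])).round(1), q.min(0).round(3),q.max(0).round(3))
E
```

```text
1153 [0.547 0.083 0.067] [-0.002  0.584  0.812] surface tilt 35.8 roll -0.1 [0.519 0.048 0.042] [0.578 0.118 0.093]
```

Request:
apply_moves([
  [[0,0,-0.06,0,-1],[0,0,0,0,-1],[0,0.1,0.3,0,-1],[0,0.1,0.6,0,-1],[0,0,0.8,0,-1],[0,0,0.9,3,-1],[0,0,0.9,5,-1],[0,0,0.9,7,-1]],
])

```text
clock: 7.12
eef_pos: [0.5483, 0.073, 0.254]
tool_rot: [0.609, 0.793, -0.002, -0.001]
ft_force: [1.9, -1.3, -3.4]
grip_width: 0.0626
grasp_force: 66.8
```

Request:
apply_moves([
  [[0,0,0.5,7,-1],[0,0,0.4,7,-1],[0,-0.2,0,7,-1],[0,-0.4,0,7,-1],[0,-0.6,0,7,-1],[-0.1,-0.7,0,7,-1],[-0.2,-0.7,0,7,-1],[-0.2,-0.8,0,7,-1]],
])

```text
clock: 7.78
eef_pos: [0.5282, -0.0632, 0.2882]
tool_rot: [0.164, 0.986, -0.001, -0.002]
ft_force: [0.5, -0.5, -3.8]
grip_width: 0.0625
grasp_force: 66.8
```

Request:
apply_moves([
  [[-0.2,-0.8,0,7,-1],[-0.2,-0.8,0,7,-1],[-0.1,-0.8,0,7,-1],[-0.1,-0.8,0,7,-1],[-0.1,-0.8,0,6,-1],[0,-0.8,0,0,-1],[0,-0.5,0,0,-1],[0,-0.3,0,0,-1]],
])

```text
clock: 8.45
eef_pos: [0.5, -0.2885, 0.288]
tool_rot: [-0.125, 0.992, 0.0, -0.002]
ft_force: [-0.2, 0.7, -3.7]
grip_width: 0.0629
grasp_force: 66.8
```

Request:
apply_moves([
  [[0,-0.3,-0.3,0,-1],[0,-0.3,-0.5,0,-1],[0,-0.15,-0.5,0,-1],[0.03,0,-0.4,0,-1],[0,0,-0.2,0,-1],[0,0,0,0,-1]],
])

```text
clock: 8.95
eef_pos: [0.5015, -0.3141, 0.2102]
tool_rot: [-0.128, 0.992, 0.002, -0.003]
ft_force: [-0.6, 0.8, -4.1]
grip_width: 0.0626
grasp_force: 66.9
```

```bash
python3 - <<'E'
from h import *
o=get_obs(); print(np.round(o["eef_pos"],4),np.round(o["tool_rot"],3))
for n in("scene","side"):
    im,d,K,Rm,e=cam(n); p=cloud(d,K,Rm,e); np.savez("hv_"+n,im=im,p=p)
    cv2.imwrite(f"pics/hv_{n}.png",im)
a=cv2.imread("pics/hv_scene.png")[130:300,240:400]; b=cv2.imread("pics/hv_side.png")[70:240,200:360]
cv2.imwrite("pics/hv.png",np.hstack([cv2.resize(a,None,fx=2.5,fy=2.5),cv2.resize(b,None,fx=2.5,fy=2.5)]))
E
```

```text
[ 0.5015 -0.3141  0.2102] [-0.128  0.992  0.002 -0.003]
```

View pics/hv.png

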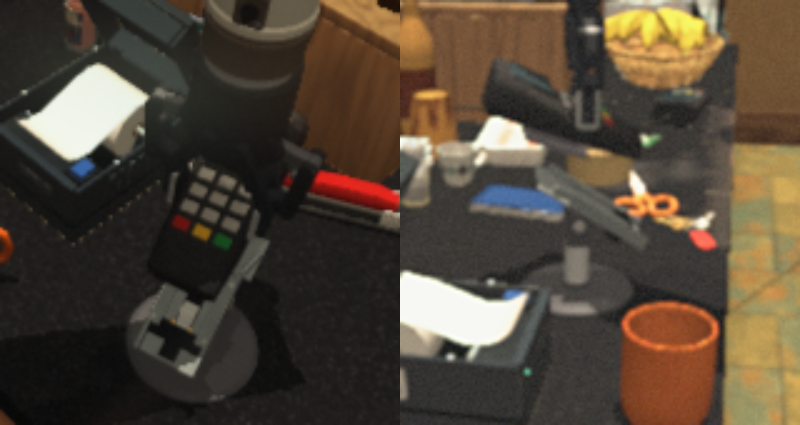

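Terminal hovers over the mount, screen end uphill: keypad at (210,200) left, track's lower end (180,320) visible; in the side crop the shoe strip (550,140) is slightly flatter than the track (595,205). Measure it.

```bash
cat > tm.py <<'E'
from h import *
def term(p,poly,seed_tcp):
    m=np.zeros(p.shape[:2],np.uint8); cv2.fillPoly(m,[np.int32(poly)],1)
    q=p[m>0]; q=q[np.isfinite(q[:,0])]
    for _ in range(4):
        c=q.mean(0); n=np.linalg.svd(q-c,full_matrices=False)[2][2]; r=abs((q-c)@n); q=q[r<2*r.std()+5e-4]
    n=n*np.sign(n[2]); return q,c,n
E
python3 - <<'E'
from tm import *
z=np.load("hv_scene.npz"); p=z["p"]
q,c,n=term(p,[(240+x/2.5,130+y/2.5) for x,y in [(198,162),(250,185),(222,255),(165,235)]],None)
print(len(q),"c",c.round(4),"n",n.round(3),"tilt",np.degrees(np.arccos(n[2])).round(1),"az",np.degrees(np.arctan2(-n[1],-n[0])).round(1))
# lower (keypad) end extent: points near plane, connected
a=p.reshape(-1,3); s=(abs((a-c)@n)<.006)&(np.linalg.norm(a-c,axis=1)<.08); a=a[s]
x=np.array([.967,.255,0]); x-=x@n*n; x/=np.linalg.norm(x); y=np.cross(n,x)
u=(a-c)@x; v=(a-c)@y; print("u",np.percentile(u,[1,99]).round(4),"v",np.percentile(v,[2,98]).round(4))
lo=u<-.01; r=cv2.minAreaRect(np.c_[u,v][u<.02].astype(np.float32)); print(r)
tc=np.array([.5015,-.3141,.2102]); print("tcp in plane frame",((tc-c)@x).round(4),((tc-c)@y).round(4),((tc-c)@n).round(4))
E
```

```text
518 c [ 0.4955 -0.312   0.2088] n [-0.405 -0.084  0.91 ] tilt 24.4 az 11.8
u [-0.0597  0.0554] v [-0.0362  0.0286]
((-0.020921410992741585, -0.0027787238359451294), (0.08946080505847931, 0.08136268705129623), 89.05364227294922)
tcp in plane frame 0.0053 -0.0036 -0.001
```

Request:
apply_moves([
  [[0.02,-0.1,0,0,-1],[0,0,0,0,-1],[0,0,0,0,-1]],
])

```text
clock: 9.3
eef_pos: [0.5048, -0.3201, 0.2152]
tool_rot: [-0.127, 0.992, -0.001, 0.001]
ft_force: [-0.1, 0.1, -4.3]
grip_width: 0.0626
grasp_force: 66.8
```

```bash
cat >> tm.py <<'E'
def tilt():
    o=get_obs(); im,d,K,Rm,e=cam("scene"); p=cloud(d,K,Rm,e); t=np.array(o["eef_pos"])
    # keypad points: near a patch 15-45 mm downhill of the TCP
    c=t+np.array([-.025,-.006,-.012]); q=p.reshape(-1,3); h=np.array([.967,.255]); w=np.array([-.255,.967])
    r=q-t; u=r[:,:2]@h; v=r[:,:2]@w; q=q[(u<-.012)&(u>-.05)&(abs(v)<.024)&(abs(r[:,2])<.035)]
    for _ in range(4):
        c=q.mean(0); n=np.linalg.svd(q-c,full_matrices=False)[2][2]; r=abs((q-c)@n); q=q[r<2*r.std()+5e-4]
    n=n*np.sign(n[2]); print(o["clock"],"tcp",np.round(t,4),"F",np.round(o["ft_force"],1),"N",len(q),"surf tilt",np.degrees(np.arctan2(-(n[:2]@h),n[2])).round(1),"roll",np.degrees(np.arctan2(n[:2]@w,n[2])).round(1))
    return n,c
E
python3 -c "
from tm import *
tilt();tilt();tilt()"
```

```text
9.3 tcp [ 0.5048 -0.3201  0.2152] F [-0.1  0.1 -4.3] N 339 surf tilt 29.4 roll 0.8
9.35 tcp [ 0.5046 -0.32    0.215 ] F [ 0.4 -0.1 -4. ] N 333 surf tilt 28.2 roll 0.7
9.4 tcp [ 0.5044 -0.3199  0.2147] F [ 0.5  0.4 -3.2] N 323 surf tilt 28.5 roll 0.6
```

Terminal is ~10° short of the track's tilt; a slow, force-watched press on the apron's upper edge can finish it. Moving to just above contact.

Request:
apply_moves([
  [[0.15,0.08,-0.3,0,-1],[0.1,0.05,-0.3,0,-1],[0,0,-0.2,0,-1],[0,0,0,0,-1],[0,0,0,0,-1],[0,0,0,0,-1]],
])

```text
clock: 9.95
eef_pos: [0.5142, -0.3146, 0.182]
tool_rot: [-0.127, 0.992, -0.0, 0.0]
ft_force: [0.1, -0.0, -3.2]
grip_width: 0.0626
grasp_force: 66.8
```

```bash
python3 -c "
from tm import *
tilt();tilt()
im,d,K,Rm,e=cam('side'); cv2.imwrite('pics/s3.png',cv2.resize(im[70:170,200:360],None,fx=5,fy=5,interpolation=cv2.INTER_CUBIC)); np.savez('s3',im=im,p=cloud(d,K,Rm,e))"
```

```text
9.95 tcp [ 0.5142 -0.3146  0.182 ] F [ 0.1 -0.  -3.2] N 311 surf tilt 29.4 roll 0.5
10.0 tcp [ 0.5143 -0.3148  0.1824] F [-0.7 -0.5 -3.4] N 309 surf tilt 28.5 roll 0.3
```

View pics/s3.png

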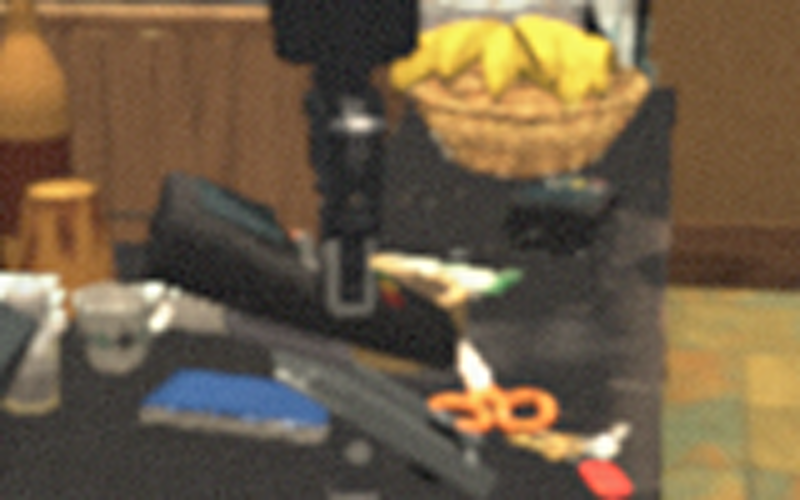

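The side crop shows the terminal (155,260)–(455,370) about 11° flatter than the track (275,355)–(490,490), shoe just above the apron. Lower slowly.

Request:
apply_moves([
  [[0,0,-0.06,0,-1],[0,0,-0.06,0,-1],[0,0,-0.05,0,-1],[0,0,-0.04,0,-1],[0,0,0,0,-1]],
])

```text
clock: 10.52
eef_pos: [0.5153, -0.3148, 0.176]
tool_rot: [-0.127, 0.992, -0.001, 0.002]
ft_force: [-1.2, 1.5, 6.2]
grip_width: 0.0623
grasp_force: 68.7
```

Request:
apply_moves([
  [[0,0,-0.03,0,-1],[0,0,-0.03,0,-1],[0,0,0,0,-1]],
])

```text
clock: 10.77
eef_pos: [0.5155, -0.315, 0.1757]
tool_rot: [-0.128, 0.992, -0.002, 0.003]
ft_force: [-3.6, 3.1, 13.3]
grip_width: 0.0626
grasp_force: 68.6
```

Request:
apply_moves([
  [[-0.03,-0.01,-0.02,0,-1],[-0.03,-0.01,-0.02,0,-1],[0,0,0,0,-1],[0,0,0,0,-1]],
])

```text
clock: 11.1
eef_pos: [0.5148, -0.3154, 0.1754]
tool_rot: [-0.128, 0.992, -0.002, 0.005]
ft_force: [-0.9, 4.6, 17.3]
grip_width: 0.063
grasp_force: 68.7
```

```bash
python3 -c "
from tm import *
tilt();tilt()"
```

```text
11.1 tcp [ 0.5148 -0.3154  0.1754] F [-0.9  4.6 17.3] N 276 surf tilt 27.9 roll 0.8
11.15 tcp [ 0.5149 -0.3154  0.1754] F [ 0.3  5.5 17.6] N 291 surf tilt 28.2 roll 1.1
```

The friction holds at 21 N net here, so rather than push the head harder I'll go back to the printer edge and tilt it further (it sprang back after the first time).

Request:
apply_moves([
  [[0,0,0.1,0,-1],[0,0,0.3,0,-1],[0,0,0.6,0,-1],[0,0,0.8,0,-1],[0,0,0.7,-5,-1],[0,0.3,0.4,-7,-1],[0.1,0.6,0.1,-7,-1],[0.1,0.8,0,-7,-1]],
])

```text
clock: 11.87
eef_pos: [0.5202, -0.2489, 0.2911]
tool_rot: [0.104, 0.995, -0.001, 0.002]
ft_force: [0.8, 0.3, -3.7]
grip_width: 0.0629
grasp_force: 66.5
```

Request:
apply_moves([
  [[0.1,0.9,0,-7,-1],[0.1,0.9,0,-7,-1],[0.1,0.9,0,-7,-1],[0.1,0.9,0,-7,-1],[0.1,0.9,0,-7,-1],[0.1,0.9,0,-7,-1],[0.1,0.8,0,-7,-1],[0.1,0.6,0,-7,-1]],
])

```text
clock: 12.53
eef_pos: [0.5509, 0.0236, 0.289]
tool_rot: [0.551, 0.835, 0.0, -0.001]
ft_force: [0.3, -0.3, -3.8]
grip_width: 0.0627
grasp_force: 66.5
```

Request:
apply_moves([
  [[0,0.4,0,-7,-1],[0,0.2,0,-7,-1],[0,0,-0.4,-7,-1],[0,0,-0.7,-2,-1],[0,0,-0.7,0,-1],[0,0,-0.7,0,-1],[0,0,-0.5,0,-1],[0,0,-0.4,0,-1]],
])

```text
clock: 13.2
eef_pos: [0.5497, 0.0447, 0.1505]
tool_rot: [0.705, 0.71, -0.002, -0.002]
ft_force: [0.2, -0.5, -4.0]
grip_width: 0.0626
grasp_force: 66.6
```

Request:
apply_moves([
  [[0,0.18,-0.3,-0.5,-1],[0,0,-0.3,0,-1],[0,0,-0.2,0,-1],[0,0,-0.15,0,-1],[0,0,-0.1,0,-1],[0,0,-0.1,0,-1],[0,0,-0.1,0,-1],[0,0,-0.1,0,-1]],
])

```text
clock: 13.87
eef_pos: [0.5518, 0.0537, 0.1008]
tool_rot: [0.707, 0.707, 0.002, -0.001]
ft_force: [-3.5, 8.2, 3.5]
grip_width: 0.063
grasp_force: 66.8
```

Request:
apply_moves([
  [[0,0,-0.1,0,-1],[0,0,-0.1,0,-1],[0,0,-0.05,0,-1],[0,0,0,0,-1]],
])

```text
clock: 14.2
eef_pos: [0.5523, 0.0548, 0.0908]
tool_rot: [0.707, 0.707, 0.003, -0.001]
ft_force: [-2.2, 8.6, 2.4]
grip_width: 0.0623
grasp_force: 64.7
```

```bash
cat >> tm.py <<'E'
def tilt_side():
    o=get_obs(); im,d,K,Rm,e=cam("side"); p=cloud(d,K,Rm,e); t=np.array(o["eef_pos"])
    q=p.reshape(-1,3); r=q-t; q=q[(r[:,1]>.012)&(r[:,1]<.05)&(abs(r[:,0])<.024)&(abs(r[:,2])<.05)]
    for _ in range(4):
        c=q.mean(0); n=np.linalg.svd(q-c,full_matrices=False)[2][2]; r=abs((q-c)@n); q=q[r<2*r.std()+5e-4]
    n=n*np.sign(n[2]); print(o["clock"],"tcp",np.round(t,4),"F",np.round(o["ft_force"],1),"N",len(q),"surf tilt",np.degrees(np.arctan2(n[1],n[2])).round(1),"roll",np.degrees(np.arctan2(n[0],n[2])).round(1),"offset of TCP over plane",((t-c)@n).round(4))
E
python3 -c "
from tm import *
tilt_side()"
```

```text
14.2 tcp [0.5523 0.0548 0.0908] F [-2.2  8.6  2.4] N 492 surf tilt 49.0 roll 0.5 offset of TCP over plane -0.0024
```

Request:
apply_moves([
  [[0,0.05,0.15,0,-1],[0,0.05,0.3,0,-1],[0,0,0.5,0,-1],[0,0,0.6,0,-1],[0,0,0.3,0,-1],[0,0,0,0,-1]],
])

```text
clock: 14.75
eef_pos: [0.5541, 0.0558, 0.1675]
tool_rot: [0.708, 0.706, 0.003, 0.003]
ft_force: [0.4, 0.2, -3.0]
grip_width: 0.0627
grasp_force: 66.2
```

```bash
python3 -c "
from tm import *
tilt_side();tilt_side()"
```

```text
14.75 tcp [0.5541 0.0558 0.1675] F [ 0.4  0.2 -3. ] N 530 surf tilt 40.1 roll 0.3 offset of TCP over plane -0.0027
14.8 tcp [0.5531 0.0558 0.1655] F [-0.3 -0.6 -4.6] N 515 surf tilt 40.1 roll 0.4 offset of TCP over plane -0.0031
```

Now ≈35° after spring-back, matching the track's ≈34°. Back to the mount.

Request:
apply_moves([
  [[0,0,0.4,3,-1],[0,0,0.7,5,-1],[0,0,0.8,7,-1],[0,-0.1,0.7,7,-1],[0,-0.3,0.4,7,-1],[0,-0.5,0.1,7,-1],[-0.1,-0.7,0,7,-1],[-0.1,-0.8,0,7,-1]],
])

```text
clock: 15.52
eef_pos: [0.543, -0.0401, 0.2862]
tool_rot: [0.339, 0.941, -0.0, -0.001]
ft_force: [0.1, -0.2, -4.4]
grip_width: 0.0622
grasp_force: 66.7
```

Request:
apply_moves([
  [[-0.1,-0.9,0,7,-1],[-0.2,-0.9,0,7,-1],[-0.2,-0.9,0,7,-1],[-0.2,-0.9,0,7,-1],[-0.2,-0.9,0,7,-1],[-0.15,-0.8,0,7,-1],[0,-0.7,0,7,-1],[0,-0.4,0,6,-1]],
])

```text
clock: 16.18
eef_pos: [0.5011, -0.2936, 0.2852]
tool_rot: [-0.121, 0.993, 0.0, -0.002]
ft_force: [0.9, -0.0, -2.7]
grip_width: 0.0626
grasp_force: 66.7
```

Request:
apply_moves([
  [[0,-0.3,-0.4,0,-1],[0,-0.2,-0.6,0,-1],[0,0,-0.6,0,-1],[0,0,-0.4,0,-1],[0,0,-0.2,0,-1],[0,0,0,0,-1],[0,0,0,0,-1]],
])

```text
clock: 16.77
eef_pos: [0.5024, -0.3101, 0.1987]
tool_rot: [-0.12, 0.993, 0.001, -0.001]
ft_force: [-0.2, 0.8, -2.4]
grip_width: 0.0625
grasp_force: 66.7
```

```bash
python3 -c "
from tm import *
tilt();tilt(); print(np.round(get_obs()['tool_rot'],3))"
```

```text
16.7667 tcp [ 0.5024 -0.3101  0.1987] F [-0.2  0.8 -2.4] N 329 surf tilt 38.8 roll 2.2
16.8167 tcp [ 0.5031 -0.3104  0.2   ] F [-0.1 -0.6 -3. ] N 301 surf tilt 38.7 roll 1.7
[-0.12   0.993 -0.001  0.001]
```

Request:
apply_moves([
  [[0,-0.1,-0.2,1,-1],[0,-0.1,-0.15,0,-1],[0,0,-0.15,0,-1],[0,0,0,0,-1],[0,0,0,0,-1]],
])

```text
clock: 17.28
eef_pos: [0.5022, -0.3181, 0.1787]
tool_rot: [-0.128, 0.992, 0.001, -0.001]
ft_force: [-0.6, 0.2, -2.3]
grip_width: 0.0627
grasp_force: 66.7
```

```bash
python3 - <<'E'
from tm import *
o=get_obs(); im,d,K,Rm,e=cam("scene"); p=cloud(d,K,Rm,e); s,sd,*_=cam("side")
t=np.array(o["eef_pos"]); print(t.round(4),np.round(o["tool_rot"],3))
h=np.array([.967,.255]); w=np.array([-.255,.967]); r=p-t; u=r[...,:2]@h; v=r[...,:2]@w
for a,b in((-.055,-.045),(-.045,-.035),(-.035,-.025),(-.025,-.015)):
    m=(u>a)&(u<b)&(abs(v)<.045)&(abs(r[...,2]+.01)<.04); print(a,np.percentile(v[m],[1,99]).round(4),m.sum())
m=(abs(v)<.02)&(abs(r[...,2]+.02)<.06)&(u<-.01)&(u>-.1); print("lower end u",np.percentile(u[m&(r[...,2]>-.06)],[1]).round(4))
a=im[150:280,260:380]; b=s[70:170,200:360]
cv2.imwrite("pics/h2.png",np.hstack([cv2.resize(a,(390,420),interpolation=2),cv2.resize(b,(400,420),interpolation=2)]))
E
```

```text
[ 0.5022 -0.3181  0.1787] [-0.128  0.992  0.001 -0.001]
-0.055 [-0.0285  0.0286] 150
-0.045 [-0.0298  0.0309] 191
-0.035 [-0.0309  0.0313] 198
-0.025 [-0.0318  0.0318] 194
lower end u [-0.0526]
```

View pics/h2.png

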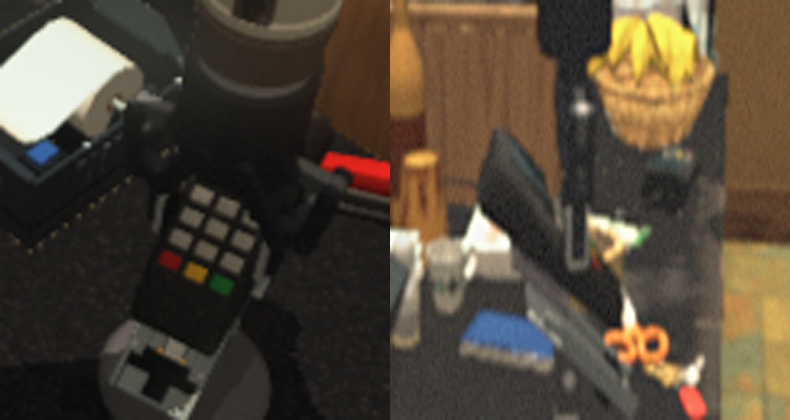

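The terminal is parallel to the track and centred (edges ±29–32 mm about the TCP); keypad end at left (190,310) above the track, side crop shows shoe and track parallel. Setting down square to the floor.

Request:
apply_moves([
  [[0.05,0.012,-0.07,0,-1],[0.05,0.012,-0.07,0,-1],[0.035,0.01,-0.06,0,-1],[0,0,0,0,-1],[0,0,0,0,-1]],
])

```text
clock: 17.8
eef_pos: [0.5103, -0.3171, 0.1754]
tool_rot: [-0.129, 0.992, -0.002, 0.003]
ft_force: [-1.2, 2.4, 9.9]
grip_width: 0.0624
grasp_force: 68.4
```

Request:
apply_moves([
  [[0.014,0.004,-0.02,0,-1],[0.014,0.004,-0.02,0,-1],[0,0,0,0,-1]],
])

```text
clock: 18.05
eef_pos: [0.5121, -0.3167, 0.175]
tool_rot: [-0.129, 0.992, -0.002, 0.004]
ft_force: [-0.6, 4.2, 14.7]
grip_width: 0.0622
grasp_force: 68.9
```

```bash
python3 - <<'E'
from tm import *
n,c=tilt(); n2,c2=tilt(); t=np.array(get_obs()["eef_pos"]); print("tcp over plane",((t-c)@n).round(4),((t-c2)@n2).round(4))
M=np.array([.518,-.314,.118]); X=np.array([.802,.208,.56]); Z=np.array([-.54,-.149,.828])
print("keypad c in mouth frame",((c-M)@X).round(4),((c-M)@Z).round(4))
im,d,K,Rm,e=cam("side"); cv2.imwrite("pics/s4.png",cv2.resize(im[90:170,220:340],None,fx=6.5,fy=6.5,interpolation=cv2.INTER_CUBIC)); p=cloud(d,K,Rm,e); np.savez("s4",im=im,p=p)
# head moved? visible lower track points
im,d,K,Rm,e=cam("scene"); p=cloud(d,K,Rm,e); p0=np.load("scene.npz"); p0=cloud(p0["d"],K,Rm,e)
m=np.zeros(p.shape[:2],np.uint8); cv2.fillPoly(m,[np.int32([[270+x/5,190+y/5] for x,y in [(135,385),(235,435),(240,410),(150,365)]])],1)
print("dz lower head",np.nanmedian((p-p0)[m>0],0).round(4))
E
```

```text
18.05 tcp [ 0.5121 -0.3167  0.175 ] F [-0.6  4.2 14.7] N 315 surf tilt 29.7 roll 0.4
18.1 tcp [ 0.512  -0.3168  0.175 ] F [-2.3  4.5 14.6] N 305 surf tilt 30.6 roll 1.0
tcp over plane -0.0027 -0.0035
keypad c in mouth frame -0.0077 0.0562
dz lower head [-0.     -0.      0.0001]
```

View pics/s4.png

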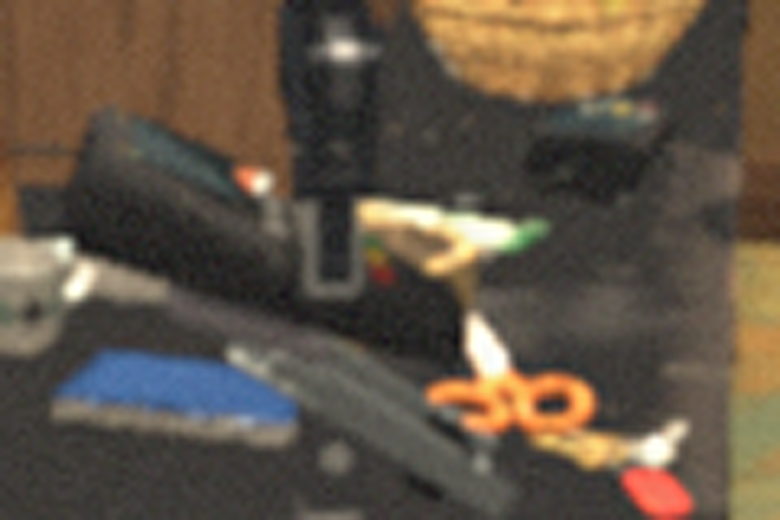

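The shoe's leading edge landed on the lips' upper end (grip sits ~8 mm further down than modelled) and turned the terminal flatter. Lift off and re-measure.

Request:
apply_moves([
  [[-0.02,0,0.1,0,-1],[0,0,0.15,0,-1],[0.1,0.02,0.15,0,-1],[0,0,0,0,-1],[0,0,0,0,-1]],
])

```text
clock: 18.67
eef_pos: [0.5129, -0.3158, 0.1858]
tool_rot: [-0.129, 0.992, -0.0, 0.0]
ft_force: [0.1, 0.7, -2.3]
grip_width: 0.0625
grasp_force: 66.5
```

```bash
python3 - <<'E'
from tm import *
n,c=tilt(); tilt(); tilt()
t=np.array(get_obs()["eef_pos"]); im,d,K,Rm,e=cam("scene"); p=cloud(d,K,Rm,e)
# keypad end: extreme visible point along the lower edge in terminal frame
h=np.array([.967,.255,0]); x=h-h@n*n; x/=np.linalg.norm(x); y=np.cross(n,x)
r=p-t; a=r@x; b=r@y; k=r@n; m=(abs(b)<.022)&(a<-.03)&(a>-.1)&(k>-.02)&(k<.02)
hist=np.histogram(a[m],bins=np.arange(-.1,-.03,.004)); print(hist[0].tolist()); 
for lo in np.arange(-.084,-.03,.006):
    s=m&(a>lo)&(a<lo+.006); print(lo.round(3),s.sum(),np.median(k[s]).round(4) if s.sum() else None,end="; ")
E
```

```text
18.6667 tcp [ 0.5129 -0.3158  0.1858] F [ 0.1  0.7 -2.3] N 321 surf tilt 31.4 roll 0.8
18.7167 tcp [ 0.5125 -0.3157  0.1853] F [ 0.1 -0.1 -3.7] N 319 surf tilt 30.7 roll -0.5
18.7667 tcp [ 0.5122 -0.3156  0.1851] F [ 0.   0.1 -3.8] N 318 surf tilt 30.2 roll 0.4
[0, 0, 0, 0, 0, 0, 0, 9, 56, 43, 43, 43, 40, 42, 42, 42, 39]
-0.084 0 None; -0.078 0 None; -0.072 39 -0.009; -0.066 69 0.0025; -0.06 63 0.0036; -0.054 63 0.0035; -0.048 62 0.0039; -0.042 64 0.0034; -0.036 61 0.0035;
```

Grip is at terminal x ≈ −14 mm and the tilt is down to ≈26°. One more pass over the printer edge, slightly deeper, then set down 10–12 mm further uphill.

Request:
apply_moves([
  [[0,0,0.5,0,-1],[0,0,0.8,0,-1],[0,0,0.8,-5,-1],[0,0.3,0.4,-7,-1],[0.1,0.6,0.1,-7,-1],[0.1,0.9,0,-7,-1],[0.1,0.9,0,-7,-1],[0.1,0.9,0,-7,-1]],
])

```text
clock: 19.53
eef_pos: [0.5281, -0.171, 0.2897]
tool_rot: [0.221, 0.975, 0.0, -0.0]
ft_force: [0.4, 1.2, -3.7]
grip_width: 0.0625
grasp_force: 66.8
```

Request:
apply_moves([
  [[0.1,0.9,0,-7,-1],[0.1,0.9,0,-7,-1],[0.1,0.9,0,-7,-1],[0.1,0.9,0,-7,-1],[0.1,0.9,0,-7,-1],[0.1,0.8,0,-7,-1],[0.1,0.3,0,-7,-1],[0,0.1,-0.3,-7,-1]],
])

```text
clock: 20.2
eef_pos: [0.5577, 0.0547, 0.2797]
tool_rot: [0.645, 0.764, 0.002, 0.001]
ft_force: [0.8, -0.1, -3.2]
grip_width: 0.0624
grasp_force: 66.8
```

Request:
apply_moves([
  [[0,0,-0.7,-7,-1],[0,0,-0.8,-2,-1],[0,0,-0.8,0,-1],[0,0,-0.7,0,-1],[0,0,-0.4,0,-1],[0,0,-0.3,0,-1],[0,0,0,0,-1]],
])

```text
clock: 20.78
eef_pos: [0.5535, 0.0511, 0.1262]
tool_rot: [0.703, 0.712, -0.003, -0.002]
ft_force: [-0.2, 1.1, -4.7]
grip_width: 0.0621
grasp_force: 66.8
```

Request:
apply_moves([
  [[0,0.08,-0.25,-0.7,-1],[0,0,-0.15,0,-1],[0,0,-0.12,0,-1],[0,0,-0.12,0,-1],[0,0,-0.12,0,-1],[0,0,-0.12,0,-1],[0,0,-0.1,0,-1],[0,0,0,0,-1]],
])

```text
clock: 21.45
eef_pos: [0.5567, 0.0563, 0.0914]
tool_rot: [0.706, 0.708, 0.002, -0.0]
ft_force: [-1.3, 5.7, 2.0]
grip_width: 0.0626
grasp_force: 66.7
```

```bash
python3 -c "
from tm import *
tilt_side()"
```

```text
21.45 tcp [0.5567 0.0563 0.0914] F [-1.3  5.7  2. ] N 474 surf tilt 47.4 roll 0.2 offset of TCP over plane -0.0024
```

Request:
apply_moves([
  [[0,0,-0.07,0,-1],[0,0,-0.03,0,-1],[0,0,0,0,-1],[0,0.05,0.15,0,-1],[0,0.05,0.3,0,-1],[0,0,0.5,0,-1],[0,0,0.6,0,-1],[0,0,0.3,0,-1]],
])

```text
clock: 22.17
eef_pos: [0.5573, 0.0582, 0.1636]
tool_rot: [0.707, 0.707, 0.001, 0.002]
ft_force: [1.7, -0.1, -3.3]
grip_width: 0.0621
grasp_force: 66.3
```

```bash
python3 -c "
from tm import *
tilt_side();tilt_side()"
```

```text
22.1667 tcp [0.5573 0.0582 0.1636] F [ 1.7 -0.1 -3.3] N 547 surf tilt 42.5 roll 0.7 offset of TCP over plane -0.0031
22.2167 tcp [0.5585 0.0583 0.1656] F [ 0.9 -0.3 -0.9] N 550 surf tilt 41.9 roll 0.2 offset of TCP over plane -0.0025
```

Request:
apply_moves([
  [[0,0,0.4,3,-1],[0,0,0.7,5,-1],[0,0,0.8,7,-1],[0,-0.1,0.7,7,-1],[0,-0.3,0.4,7,-1],[0,-0.5,0.1,7,-1],[-0.1,-0.7,0,7,-1],[-0.1,-0.8,0,7,-1]],
])

```text
clock: 22.93
eef_pos: [0.5479, -0.0377, 0.2838]
tool_rot: [0.338, 0.941, -0.0, -0.0]
ft_force: [0.8, -1.0, -3.0]
grip_width: 0.0626
grasp_force: 66.6
```

Request:
apply_moves([
  [[-0.1,-0.9,0,7,-1],[-0.15,-0.9,0,7,-1],[-0.15,-0.9,0,7,-1],[-0.15,-0.9,0,7,-1],[-0.15,-0.9,0,7,-1],[-0.1,-0.8,0,7,-1],[0,-0.7,0,7,-1],[0,-0.5,0,6,-1]],
])

```text
clock: 23.6
eef_pos: [0.5154, -0.2962, 0.2828]
tool_rot: [-0.125, 0.992, 0.0, -0.002]
ft_force: [1.0, 1.3, -3.8]
grip_width: 0.0621
grasp_force: 66.6
```

Request:
apply_moves([
  [[0,-0.3,-0.4,0,-1],[0,-0.2,-0.6,0,-1],[0,0,-0.6,0,-1],[0,0,-0.4,0,-1],[0,0,-0.3,0,-1],[0,0,0,0,-1],[0,0,0,0,-1]],
])

```text
clock: 24.18
eef_pos: [0.5157, -0.3129, 0.1907]
tool_rot: [-0.123, 0.992, 0.001, -0.002]
ft_force: [-0.0, -1.1, -2.4]
grip_width: 0.0623
grasp_force: 66.6
```

```bash
python3 -c "
from tm import *
tilt();tilt(); print(np.round(get_obs()['tool_rot'],3))"
```

```text
24.1833 tcp [ 0.5157 -0.3129  0.1907] F [-0.  -1.1 -2.4] N 294 surf tilt 40.4 roll 1.0
24.2333 tcp [ 0.5166 -0.3132  0.1922] F [-1.1 -0.7 -2.7] N 282 surf tilt 40.4 roll 0.8
[-0.123  0.992 -0.     0.   ]
```

Request:
apply_moves([
  [[0.02,-0.012,-0.12,0.6,-1],[0.02,0,-0.12,0,-1],[0,0,-0.12,0,-1],[0,0,-0.1,0,-1],[0,0,0,0,-1],[0,0,0,0,-1]],
])

```text
clock: 24.78
eef_pos: [0.5182, -0.3137, 0.1745]
tool_rot: [-0.129, 0.992, -0.0, -0.0]
ft_force: [-2.1, -0.2, -0.8]
grip_width: 0.0625
grasp_force: 67.0
```

```bash
cat >> tm.py <<'E'
def mf():
    o=get_obs(); M=np.array([.518,-.314,.118]); A=np.array([[.802,.208,.56],[-.255,.967,0],[-.54,-.149,.828]])
    s=A@(np.array(o["eef_pos"])+[0,0,.002]-M)*1e3+[14,0,-45]; print(round(o["clock"],2),"shoe(mm, if flush)",s.round(1),"F head",(A@np.array(o["ft_force"])-A@[0,0,-3.4]).round(1))
E
python3 -c "
from tm import *
mf();tilt();mf()"
```

```text
24.78 shoe(mm, if flush) [47.   0.2  3.3] F head [-0.3  0.3  3.3]
24.7833 tcp [ 0.5182 -0.3137  0.1745] F [-2.1 -0.2 -0.8] N 267 surf tilt 41.1 roll 1.0
24.83 shoe(mm, if flush) [47.1  0.2  3.3] F head [0.8 0.2 3.3]
```

First touch is now square to the floor (3 N). Press lightly, then slide downhill.

Request:
apply_moves([
  [[0.014,0.004,-0.02,0,-1],[0.014,0.004,-0.02,0,-1],[0.014,0.004,-0.02,0,-1],[0,0,0,0,-1]],
])

```text
clock: 25.17
eef_pos: [0.5182, -0.3137, 0.1741]
tool_rot: [-0.128, 0.992, -0.001, -0.001]
ft_force: [-10.9, 0.0, 10.4]
grip_width: 0.062
grasp_force: 68.9
```

```bash
python3 -c "
from tm import *
mf();tilt();tilt()"
```

```text
25.17 shoe(mm, if flush) [46.7  0.2  3. ] F head [-1.   2.8 17.3]
25.1667 tcp [ 0.5182 -0.3137  0.1741] F [-10.9   0.   10.4] N 263 surf tilt 40.8 roll 1.3
25.2167 tcp [ 0.5182 -0.3137  0.1741] F [-9.6  0.  10.2] N 284 surf tilt 41.5 roll 1.6
```

Flush on the apron (17 N square, no more rotation). Ease the press and slide down the track.

Request:
apply_moves([
  [[-0.027,-0.007,0.041,0,-1],[-0.06,-0.016,-0.042,0,-1],[-0.06,-0.016,-0.042,0,-1],[-0.06,-0.016,-0.042,0,-1],[0,0,0,0,-1]],
])

```text
clock: 25.68
eef_pos: [0.5129, -0.3161, 0.1705]
tool_rot: [-0.129, 0.992, -0.001, 0.002]
ft_force: [-1.9, 0.4, 7.4]
grip_width: 0.0622
grasp_force: 67.9
```

```bash
python3 -c "
from tm import *
mf()"
```

```text
25.68 shoe(mm, if flush) [40.  -0.7  3.2] F head [4.6 0.9 9.9]
```

Request:
apply_moves([
  [[-0.065,-0.017,-0.035,0,-1],[-0.06,-0.016,-0.042,0,-1],[0,0,0,0,-1]],
])

```text
clock: 25.93
eef_pos: [0.5078, -0.3175, 0.167]
tool_rot: [-0.129, 0.992, -0.001, 0.002]
ft_force: [-1.0, -0.1, 5.9]
grip_width: 0.0625
grasp_force: 67.6
```

```bash
python3 -c "
from tm import *
mf();tilt()"
```

```text
25.93 shoe(mm, if flush) [33.7 -0.8  3.2] F head [4.4 0.2 8.3]
25.9333 tcp [ 0.5078 -0.3175  0.167 ] F [-1.  -0.1  5.9] N 254 surf tilt 43.6 roll -0.5
```

Request:
apply_moves([
  [[-0.06,-0.016,-0.042,0,-1],[-0.06,-0.016,-0.042,0,-1],[-0.06,-0.014,-0.042,0,-1],[0,0,0,0,-1]],
])

```text
clock: 26.32
eef_pos: [0.5007, -0.3194, 0.1619]
tool_rot: [-0.129, 0.992, -0.001, 0.002]
ft_force: [-2.1, -1.0, 5.9]
grip_width: 0.0621
grasp_force: 67.7
```

```bash
python3 -c "
from tm import *
mf()"
```

```text
26.32 shoe(mm, if flush) [24.7 -0.8  3.2] F head [ 3.3 -0.4  9. ]
```

Request:
apply_moves([
  [[-0.06,-0.015,-0.042,0,-1],[-0.06,-0.015,-0.042,0,-1],[-0.06,-0.015,-0.042,0,-1],[-0.06,-0.015,-0.042,0,-1],[0,0,0,0,-1]],
])

```text
clock: 26.73
eef_pos: [0.491, -0.3218, 0.1552]
tool_rot: [-0.129, 0.992, -0.001, 0.002]
ft_force: [-2.0, -0.7, 6.0]
grip_width: 0.0622
grasp_force: 67.7
```

```bash
python3 -c "
from tm import *
mf();tilt()"
```

```text
26.73 shoe(mm, if flush) [12.7 -0.7  3.2] F head [ 3.5 -0.2  8.9]
26.7333 tcp [ 0.491  -0.3218  0.1552] F [-2.  -0.7  6. ] N 255 surf tilt 43.2 roll 2.0
```

Sliding smoothly inside the track (constant height, 3.5 N drag). Continue.

Request:
apply_moves([
  [[-0.06,-0.015,-0.042,0,-1],[-0.06,-0.015,-0.042,0,-1],[-0.06,-0.015,-0.042,0,-1],[-0.06,-0.015,-0.042,0,-1],[0,0,0,0,-1]],
])

```text
clock: 27.2
eef_pos: [0.4815, -0.3243, 0.1485]
tool_rot: [-0.129, 0.992, -0.001, 0.002]
ft_force: [-1.1, -0.1, 4.9]
grip_width: 0.0623
grasp_force: 67.7
```

```bash
python3 -c "
from tm import *
mf()"
```

```text
27.2 shoe(mm, if flush) [ 0.8 -0.6  3.2] F head [3.7 0.2 7.5]
```

Request:
apply_moves([
  [[-0.05,-0.0125,-0.035,0,-1],[-0.05,-0.0125,-0.035,0,-1],[-0.05,-0.0125,-0.035,0,-1],[-0.05,-0.0125,-0.035,0,-1],[0,0,0,0,-1]],
])

```text
clock: 27.62
eef_pos: [0.4743, -0.3262, 0.1435]
tool_rot: [-0.129, 0.992, -0.001, 0.002]
ft_force: [-1.4, 0.7, 6.8]
grip_width: 0.0621
grasp_force: 67.9
```

```bash
python3 -c "
from tm import *
mf()"
```

```text
27.62 shoe(mm, if flush) [-8.2 -0.6  3.2] F head [4.7 1.  9.1]
```

Request:
apply_moves([
  [[-0.05,-0.0125,-0.035,0,-1],[-0.05,-0.0125,-0.035,0,-1],[-0.05,-0.0125,-0.035,0,-1],[0,0,0,0,-1]],
])

```text
clock: 27.95
eef_pos: [0.4688, -0.3275, 0.1397]
tool_rot: [-0.129, 0.992, -0.002, 0.003]
ft_force: [0.0, 1.1, 8.0]
grip_width: 0.0626
grasp_force: 68.1
```

```bash
python3 -c "
from tm import *
mf()"
```

```text
27.95 shoe(mm, if flush) [-15.   -0.5   3.2] F head [6.6 1.  9.3]
```

Request:
apply_moves([
  [[-0.05,-0.0125,-0.035,0,-1],[-0.05,-0.0125,-0.035,0,-1],[-0.05,-0.0125,-0.035,0,-1],[0,0,0,0,-1]],
])

```text
clock: 28.28
eef_pos: [0.4612, -0.3292, 0.1343]
tool_rot: [-0.129, 0.992, -0.001, 0.001]
ft_force: [-3.0, 0.6, 7.3]
grip_width: 0.0622
grasp_force: 68.0
```

```bash
python3 -c "
from tm import *
mf()"
```

```text
28.28 shoe(mm, if flush) [-24.5  -0.2   3.1] F head [ 3.7  1.3 10.5]
```

Request:
apply_moves([
  [[-0.04,-0.01,-0.028,0,-1],[-0.04,-0.01,-0.028,0,-1],[0,0,0,0,-1]],
])

```text
clock: 28.53
eef_pos: [0.459, -0.3299, 0.1328]
tool_rot: [-0.129, 0.992, -0.001, 0.002]
ft_force: [-1.5, 1.2, 9.4]
grip_width: 0.0624
grasp_force: 68.1
```

```bash
python3 -c "
from tm import *
mf()"
```

```text
28.53 shoe(mm, if flush) [-27.2  -0.3   3.2] F head [ 6.2  1.6 11.2]
```

Request:
apply_moves([
  [[-0.04,-0.01,-0.028,0,-1],[-0.04,-0.01,-0.028,0,-1],[0,0,0,0,-1]],
])

```text
clock: 28.78
eef_pos: [0.4579, -0.3303, 0.1323]
tool_rot: [-0.129, 0.992, -0.001, 0.005]
ft_force: [0.1, 4.0, 15.0]
grip_width: 0.0624
grasp_force: 68.6
```

```bash
python3 -c "
from tm import *
mf()"
```

```text
28.78 shoe(mm, if flush) [-28.4  -0.5   3.4] F head [11.2  3.9 14.5]
```

Request:
apply_moves([
  [[-0.037,-0.01,-0.01,0,-1],[-0.037,-0.01,-0.011,0,-1],[0,0,0,0,-1]],
])

```text
clock: 29.03
eef_pos: [0.4577, -0.3305, 0.1322]
tool_rot: [-0.13, 0.991, -0.001, 0.008]
ft_force: [6.5, 5.6, 14.1]
grip_width: 0.0623
grasp_force: 68.0
```

```bash
python3 -c "
from tm import *
mf()"
```

```text
29.03 shoe(mm, if flush) [-28.7  -0.6   3.4] F head [16.2  3.7 10.2]
```

Request:
apply_moves([
  [[-0.045,-0.012,-0.02,0,-1],[-0.03,-0.008,-0.015,0,-1],[0,0,0,0,-1]],
])

```text
clock: 29.28
eef_pos: [0.4575, -0.3306, 0.1321]
tool_rot: [-0.131, 0.991, -0.001, 0.011]
ft_force: [12.3, 9.6, 17.1]
grip_width: 0.062
grasp_force: 67.7
```

```bash
python3 -c "
from tm import *
mf()"
```

```text
29.28 shoe(mm, if flush) [-29.   -0.7   3.5] F head [23.3  6.1  8.9]
```

Firm stop at 23 N. Now a gentle pull-back to test the latch.

Request:
apply_moves([
  [[0.05,0.013,0.035,0,-1],[0.05,0.013,0.035,0,-1],[0.05,0.013,0.035,0,-1],[0.04,0.01,0.028,0,-1],[0,0,0,0,-1]],
])

```text
clock: 29.7
eef_pos: [0.4579, -0.3302, 0.1325]
tool_rot: [-0.129, 0.992, -0.001, 0.002]
ft_force: [5.1, 0.1, 5.8]
grip_width: 0.0626
grasp_force: 67.0
```

```bash
python3 -c "
from tm import *
mf()"
```

```text
29.7 shoe(mm, if flush) [-28.3  -0.3   3.5] F head [ 9.3 -1.2  4.8]
```

Request:
apply_moves([
  [[0.05,0.013,0.035,0,-1],[0.05,0.013,0.035,0,-1],[0.03,0.008,0.021,0,-1],[0,0,0,0,-1],[0,0,0,0,-1]],
])

```text
clock: 30.12
eef_pos: [0.4596, -0.3279, 0.1341]
tool_rot: [-0.128, 0.992, 0.001, -0.001]
ft_force: [-0.7, -0.8, -4.0]
grip_width: 0.0621
grasp_force: 66.5
```

```bash
python3 -c "
from tm import *
mf()"
```

```text
30.12 shoe(mm, if flush) [-25.6   1.5   3.5] F head [-1.1 -0.6  0. ]
```

Request:
apply_moves([
  [[0.04,0.002,0.028,0,-1],[0.04,0.002,0.028,0,-1],[0,0,0,0,-1],[0,0,0,0,-1]],
])

```text
clock: 30.45
eef_pos: [0.4601, -0.3277, 0.1353]
tool_rot: [-0.128, 0.992, 0.001, -0.005]
ft_force: [-6.4, -2.9, -5.8]
grip_width: 0.0619
grasp_force: 67.7
```

```bash
python3 -c "
from tm import *
mf()"
```

```text
30.45 shoe(mm, if flush) [-24.5   1.5   4.3] F head [-7.1 -1.2  1.9]
```

Request:
apply_moves([
  [[0.04,0.01,0.028,0,-1],[0.04,0.01,0.028,0,-1],[0,0,0,0,-1],[0,0,0,0,-1]],
])

```text
clock: 30.78
eef_pos: [0.4603, -0.3275, 0.1357]
tool_rot: [-0.127, 0.992, 0.001, -0.008]
ft_force: [-10.6, -6.4, -10.2]
grip_width: 0.0619
grasp_force: 69.2
```

```bash
python3 -c "
from tm import *
mf()"
```

```text
30.78 shoe(mm, if flush) [-24.1   1.6   4.4] F head [-13.6  -3.5   1.1]
```

Latched: 13.6 N pull gives no travel. Return to neutral force and release.

Request:
apply_moves([
  [[-0.05,-0.02,-0.035,0,-1],[-0.05,-0.02,-0.035,0,-1],[-0.02,-0.01,-0.015,0,-1],[0,0,0,0,-1],[0,0,0,0,-1]],
])

```text
clock: 31.2
eef_pos: [0.4601, -0.3282, 0.1351]
tool_rot: [-0.129, 0.992, 0.002, -0.003]
ft_force: [-6.6, 1.5, -3.5]
grip_width: 0.0626
grasp_force: 69.7
```

```bash
python3 -c "
from tm import *
mf()"
```

```text
31.2 shoe(mm, if flush) [-24.7   1.    4.2] F head [-5.   3.2  3.2]
```

Request:
apply_moves([
  [[0,0,0,0,0.7],[0,0,0,0,1],[0,0,0,0,1],[0,0,0,0,1],[0,0,0,0,1],[0,0,0,0,1]],
])

```text
clock: 31.7
eef_pos: [0.4631, -0.3294, 0.1368]
tool_rot: [-0.129, 0.992, -0.0, 0.001]
ft_force: [-0.2, 0.0, 0.6]
grip_width: 0.0853
grasp_force: 0.0
```

Request:
apply_moves([
  [[-0.05,-0.012,0.1,0,1],[-0.05,-0.012,0.2,0,1],[-0.05,-0.012,0.3,0,1],[-0.05,-0.012,0.5,0,1],[0,0,0.7,0,1],[0,0,0.8,0,1],[0,0,0.5,0,1],[0,0,0,0,1]],
])

```text
clock: 32.37
eef_pos: [0.4564, -0.3329, 0.2669]
tool_rot: [-0.129, 0.992, -0.004, 0.004]
ft_force: [0.3, -0.5, 0.8]
grip_width: 0.0857
grasp_force: 0.0
```

```bash
python3 - <<'E'
from tm import *
o=get_obs(); print(o["clock"],np.round(o["ft_force"],1))
im,d,K,Rm,e=cam("scene"); s,sd,sK,sR,se=cam("side")
a=im[140:290,240:390]; b=s[70:200,190:340]
cv2.imwrite("pics/fin.png",np.hstack([cv2.resize(a,(400,400),interpolation=2),cv2.resize(b,(400,400),interpolation=2)]))
p=cloud(d,K,Rm,e); M=np.array([.518,-.314,.118]); A=np.array([[.802,.208,.56],[-.255,.967,0],[-.54,-.149,.828]])
q=(p-M)@A.T
m=(abs(q[...,1])<.045)&(q[...,2]>.025)&(q[...,2]<.075)&(q[...,0]>-.14)&(q[...,0]<.09)
nl,lab,st,_=cv2.connectedComponentsWithStats(m.astype(np.uint8)); m=lab==1+np.argmax(st[1:,4]); r=q[m]
print("terminal in mouth frame x",np.percentile(r[:,0],[.5,99.5]).round(4),"y",np.percentile(r[:,1],[1,99]).round(4))
E
```

```text
32.3667 [ 0.3 -0.5  0.8]
terminal in mouth frame x [-0.107   0.0584] y [-0.0348  0.0354]
```

View pics/fin.png

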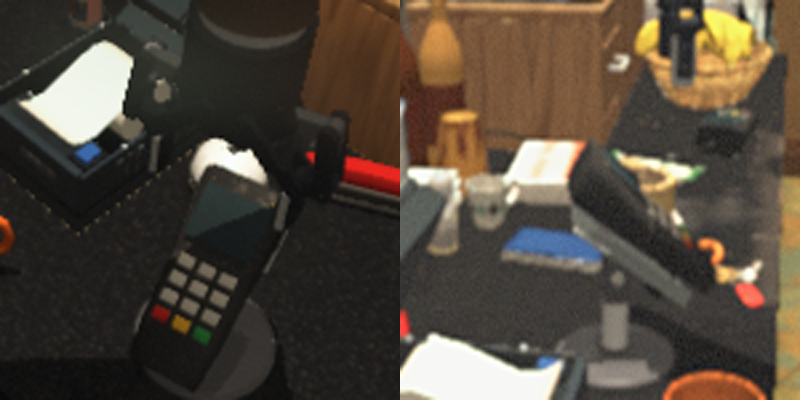

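The terminal sits parallel on the track, screen end up (left (210,270), right (640,220)), centred (±35 mm) with its middle ≈24 mm below the mouth; gripper clear.

```bash
python3 -c "
from workcell import order
print(order.job_done())"
```

```text
the job is handed in; nothing more can be done
None
```

The card terminal is on its mount, screen end up. The catch held against a 13.6 N pull, the gripper is clear, and the job was handed in at about 32 s; the hand-in gave no verdict, and I didn't re-measure the mug and bell.

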